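# Jack up the hinged microscope stand and hold it

## Task

Stack the two blue spacer plates squarely on the steel saddle of the red bench jack, then, with the handle up, move the jack so that the pile stands centred under the yellow-marked lift point of the hinged microscope stand. Pump the handle down once all the way, let it come fully up again, then press it all the way down and finish while holding it there, the stand raised by the jack alone (a colleague is about to change its levelling foot). Do not push on the microscope or its stand, and leave the glass dish, the bottle and the slide box where they are.

Things in the scene. Friction and masses are not known exactly. Their poses are not given: they have to be found in the camera images.
- jack: Loose red bench jack, 0.86 kg. Origin under its pump block, x axis towards the saddle. Base x -170 to +115, 70 wide, 12 thick. Pump block 50 (x) x 42 (y), z 12 to 78: grip across y to slide or carry it. Saddle at x +80. Handle towards -x, hinged at x -18, z 55, above the base, so pressing does not tip it. Nothing latches: the saddle follows the handle both ways.
- jack_grip (a point): Point inside the pump block of the jack, 55 above its underside, on its vertical centre line; axes as the jack's. 23 mm of block above it.
- saddle_top (a point): Centre of the top of the jack's square steel saddle (46 x 46 x 12), axes as the jack's. 60 above the bench with the handle up; rises straight up, 36 mm with the handle fully down (0.06 m per rad). The pump block's face is 55 mm away towards -x; both y sides and +x are free.
- handle_pad (a point): Centre of the upper face of the black push pad (50 along the handle x 44 wide x 12) at the end of the jack's handle; 135 mm along the handle from its hinge, 6 mm above its centre line. About 131 above the bench with the handle up, 54 fully down; press from above.
- jack_handle (a joint): Angle of the jack's handle: 0 = up (its end 0.55 rad above level), 0.6 = fully down at the stop (0.05 rad below level). Sprung: it comes up by itself when let go. At the push pad it takes about 2 to 4 N free and about 13 to 16 N with the stand on the saddle.
- spacer_a_mid (a point): Centre of a loose blue square spacer plate, 50 x 50 x 12 mm, 81 g, axes along its edges, z up.
- spacer_b_mid (a point): Centre of the other blue spacer plate, the same; either may go first.
- stand: Fixed dark legs of the microscope stand. Origin on the bench below the lift point; x axis from the lift point towards hinge and microscope: bring the jack in along +x, its x along this x. Front legs at x 70, y +-95 (22 square); the space below the lug is open on three sides. Deck 220 wide, 12 thick, underside 108 high, begins at x 35; microscope begins at x 95, reaches 440 high.
- lift_point (a point): Centre of the underside of the yellow round pad (diameter 30, 12 deep) below the deck's lug (50 wide, ends 30 mm beyond the pad's centre), 96 above the bench at rest; a yellow disc with black dot marks it on top of the lug. The pile on the lowered saddle is 84 high and passes below with 12 mm to spare; without both spacers the jack does not lift far enough.
- deck (a joint): Tilt of the deck with the microscope about its hinge, 330 mm from the lift point: 0 at rest on its legs, growing as the lift point rises (about 0.07 with the pile below and the handle fully down). It weighs about 25 N at the lift point.
- dish: Bystander: round glass dish, diameter 63, 15 high, with an orange disc on top. Origin under its centre.
- bottle: Bystander: amber bottle, diameter 52, 100 high. Origin under its centre.
- slide_box: Bystander: small green slide box with white lid, 36 x 86 x 22. Origin under its centre.
Mind the look-alikes: they are no part of the job. Leave any pink look-alike of the part that bears spacer_b_mid alone. What is shaped like the part that bears spacer_a_mid but pink is not meant.

How it is judged:
On the way, in this order (a step that is already met when the one before it is completed fails the run):
1. both spacers lie in a square pile on the saddle, let go (horizontal distance between each of spacer_a_mid, spacer_b_mid and saddle_top below 0.009 m and (angle between the x axis of spacer_a_mid and the x axis of jack, either way round below 0.2 rad or angle between the x axis of spacer_a_mid and the y axis of jack, either way round below 0.2 rad) and angle between each of spacer_a_mid, spacer_b_mid's own z axis and vertical below 0.12 rad and z of spacer_a_mid in the frame of saddle_top between 0.003 and 0.022 m and (angle between the x axis of spacer_b_mid and the x axis of jack, either way round below 0.2 rad or angle between the x axis of spacer_b_mid and the y axis of jack, either way round below 0.2 rad) and z of spacer_b_mid in the frame of saddle_top between 0.003 and 0.022 m and horizontal distance between spacer_a_mid and spacer_b_mid below 0.008 m and value of joint jack_handle below 0.08 rad and contact force between the fingers and spacer_a below 0.2 N and contact force between the fingers and spacer_b below 0.2 N), for 0.2 s.
2. the pile stands under the lift point with the handle up (horizontal distance between each of spacer_a_mid, spacer_b_mid and saddle_top below 0.009 m and (angle between the x axis of spacer_a_mid and the x axis of jack, either way round below 0.2 rad or angle between the x axis of spacer_a_mid and the y axis of jack, either way round below 0.2 rad) and angle between each of spacer_a_mid, spacer_b_mid's own z axis and vertical below 0.12 rad and z of spacer_a_mid in the frame of saddle_top between 0.003 and 0.022 m and (angle between the x axis of spacer_b_mid and the x axis of jack, either way round below 0.2 rad or angle between the x axis of spacer_b_mid and the y axis of jack, either way round below 0.2 rad) and z of spacer_b_mid in the frame of saddle_top between 0.003 and 0.022 m and horizontal distance between spacer_a_mid and spacer_b_mid below 0.008 m and value of joint jack_handle below 0.08 rad and horizontal distance between saddle_top and lift_point below 0.014 m), for 0.2 s.
3. handle pumped down, stand raised (value of joint jack_handle above 0.5 rad and value of joint deck above 0.048 rad), for 0.1 s.
4. handle back up (value of joint jack_handle below 0.08 rad and horizontal distance between saddle_top and lift_point below 0.014 m), for 0.1 s.
At the end, for the whole second after the job is handed in: Fingers press the jack (over 1 N), handle over 0.5 rad down and still, deck tilted over 0.048 rad, arm clear of the stand, saddle within 14 mm of the lift point in plan, both spacers flat on the saddle, within 9 mm of its centre, 8 mm of each other and 0.2 rad of square (all of step 3 and horizontal distance between each of spacer_a_mid, spacer_b_mid and saddle_top below 0.009 m and (angle between the x axis of spacer_a_mid and the x axis of jack, either way round below 0.2 rad or angle between the x axis of spacer_a_mid and the y axis of jack, either way round below 0.2 rad) and angle between each of spacer_a_mid, spacer_b_mid's own z axis and vertical below 0.12 rad and z of spacer_a_mid in the frame of saddle_top between 0.003 and 0.022 m and (angle between the x axis of spacer_b_mid and the x axis of jack, either way round below 0.2 rad or angle between the x axis of spacer_b_mid and the y axis of jack, either way round below 0.2 rad) and z of spacer_b_mid in the frame of saddle_top between 0.003 and 0.022 m and horizontal distance between spacer_a_mid and spacer_b_mid below 0.008 m and horizontal distance between saddle_top and lift_point below 0.014 m and contact force between the arm and stand below 0.5 N and contact force between the fingers and jack above 1 N and velocity of joint jack_handle between -0.1 and 0.1 rad/s); the arm keeps its last pose, push and grip.
It fails at once if the glass dish is moved more than 20 mm (distance of dish from where it was at the start of the episode above 0.02 m).
It fails at once if the bottle is moved more than 20 mm (distance of bottle from where it was at the start of the episode above 0.02 m).
It fails at once if the slide box is moved more than 20 mm (distance of slide_box from where it was at the start of the episode above 0.02 m).
It fails at once if the arm pushes on the microscope or its stand (over 10 N) (contact force between the arm and stand above 10 N).
It also fails if it takes over 72 s, if anything falls off the work surface, if the arm or the gripper's body presses on something with over 40 N, if the wrist force passes 120 N, or if a joint passes its speed limit or range.

## Robot

A 6-joint arm with a two-finger parallel gripper is mounted at the origin on the work surface. World frame = base frame: x ahead of the robot, y to its left, z up, the work surface at z = 0. Lengths are in m, angles in rad, forces in N, time in s.
With the tool pointing down it reaches from about 0.35 to 0.85 m from the base axis. Payload 8.1 kg.
Tool frame: the origin (TCP) lies midway between the tips of the shut fingers; the grasp point (between the pads) lies 19 mm behind it (bot.grip_point_offset is the distance from the TCP to the grasp point, in m); z points along the fingers, x is the direction in which the jaws open and shut, and the axes are right-handed (so a half turn about z gives the same grasp; the last joint's range is limited). The gripper opens to 85 mm and grips with 20 to 120 N. Pads are 22 mm wide; open, the fingers measure 114 mm over their backs; the gripper's body (76 mm by 85 mm) begins 54 mm behind the grasp point. The pads swing forward as they close: fully open they stand 13 mm farther back than shut.
Start: joints at [-1.358, 0.13, 1.488, -0, 1.523, -0.085], TCP at [0.176, -0.574, 0.231] pointing down, gripper open.
Joint ranges: [-2.96, 2.96], [-0.89, 2.26], [0.02, 2.5], [-1.34, 4.48], [0, 2.73], [-2.66, 2.66]. Speed limits (rad/s): [2.39, 2.39, 2.79, 3.14, 3.14, 3.14].

## Interface

Orientations are given as a 3x3 rotation matrix whose columns are the frame's x, y, z axes.
In Python, from bench import bot, eyes, close_job gives the robot as it stands.
- The arm moves only by the shell command python3 -m creep 'ROWS' [OPENING] [FORCE]. ROWS is a JSON object of lists of equal length, an entry for each row: "linear": the shift along the tool's x, y, z in m, a list of three; "angular": the turn, a rotation vector about the tool's x, y, z in rad, a list of three. In form: {"linear": [[x, y, z], ...], "angular": [[ax, ay, az], ...]}. A call has 1 to 12 rows; each row is the pose to reach, as a shift and turn from the pose commanded when the call began, along the tool's axes at that moment; what a row does not reach only later rows make up. A row lasts 1/10 s, in which the tool goes at most 50 mm and 8.59 degrees, less where a joint would pass 70% of its speed; a pose out of reach is approached as far as the arm can. A call with a gripper value outside its range is refused whole. OPENING is the opening, from 0 (shut) to 1 (fully open), set as the call begins (- or left out, the last holds). The fingers move at their own pace and stop on an object; FORCE is the grip in N (left out, the last holds). Time passes only in rows, so rows that repeat a pose let the fingers close. It gives the time, the measured TCP pose, the force and the opening at its end, in the units of the state.
- bot.observe(): the state, without advancing time (a new reading comes with each control period).
- eyes.snapshot(name): name is "side" or "top"; returns a dict with "image" (400x640x3 uint8, red, green, blue), "intrinsics" (3x3 intrinsics, pixels), "R" (3x3) and "t" (3): a world point X has camera coordinates R X + t. Camera axes: x right, y down, z forward; pixel columns grow to the right and rows downward; lengths in m; the calibration is good to about 2 mm. A picture is of the moment at which its call begins. There is no depth.
- close_job(): hands the job in, once; it reports no verdict.
The state is a dict: "t": time; "joint_pos": joint angles; "joint_vel": joint speeds; "joint_torque": joint torques, N m; "tool_pos": TCP position; "eef_rot": TCP orientation; "wrist_force": force on the tool from outside, world axes, zero at the start; "ft_torque": the same for the moment, N m; "opening": opening from 0.0 (shut) to 1.0 (fully open).
Only numpy, scipy, OpenCV 4.12 (cv2) and the standard library are available. Lean on these libraries where they do the work, as an engineer would, in place of code of your own. Each camera call takes 0.05 s, during which the arm holds its last target. There are 200 camera calls.

## Working session

There is one attempt and no reset: what is moved stays moved. The work goes in short steps, Python scripts to look and compute and a shell command to move; the robot and the scene stay as the last step left them, time stands still between calls to the robot, and variables do not carry over. Pictures are saved under pics/ and viewed, about 8 in all and at most 12, crops included, and the job is handed in when it is done.

```bash
ls; mkdir -p pics; python3 - <<'E'
from bench import bot, eyes
import cv2,numpy as np
for n in ("top","side"):
    s=eyes.snapshot(n); cv2.imwrite(f"pics/{n}0.png",s["image"][:,:,::-1]); print(n,np.array(s["intrinsics"]).round(1).tolist(),np.array(s["R"]).round(3).tolist(),np.array(s["t"]).round(3).tolist())
    np.savez(f"{n}0.npz",**s)
o=bot.observe(); print(o, bot.grip_point_offset)
E
```

```text
pics
top [[513.5, 0.0, 312.2], [0.0, 513.5, 199.7], [0.0, 0.0, 1.0]] [[-0.018, -1.0, 0.001], [-0.993, 0.018, -0.117], [0.117, -0.003, -0.993]] [-0.017, 0.536, 1.455]
side [[434.9, 0.0, 331.1], [0.0, 434.9, 199.3], [0.0, 0.0, 1.0]] [[-0.863, -0.506, 0.01], [-0.335, 0.557, -0.76], [0.379, -0.659, -0.65]] [0.435, 0.259, 1.229]
{'t': 0.1, 'joint_pos': array([-1.35838510e+00,  1.31085041e-01,  1.48917954e+00, -2.76046660e-05,
        1.52298487e+00, -8.54251330e-02]), 'joint_vel': array([ 0.00170835, -0.0025573 , -0.00306728, -0.00134521, -0.00015694,
       -0.00079909]), 'joint_torque': array([ 1.52442470e-03, -5.70952749e+01, -5.01940370e+01, -1.21952148e-04,
        8.21717520e-03,  3.19965443e-05]), 'tool_pos': array([ 0.17596451, -0.57310147,  0.23034465]), 'eef_rot': array([[ 2.93453481e-01, -9.55973280e-01, -3.76234643e-04],
       [-9.55971925e-01, -2.93453700e-01,  1.61374526e-03],
       [-1.65310480e-03, -1.13889408e-04, -9.99998627e-01]]), 'wrist_force': array([ 0.25830792, -0.64658392,  0.16740932]), 'ft_torque': array([ 0.05015152, -0.0558299 ,  0.00295719]), 'opening': 0.998413164549412} 0.0187
```

View pics/top0.png

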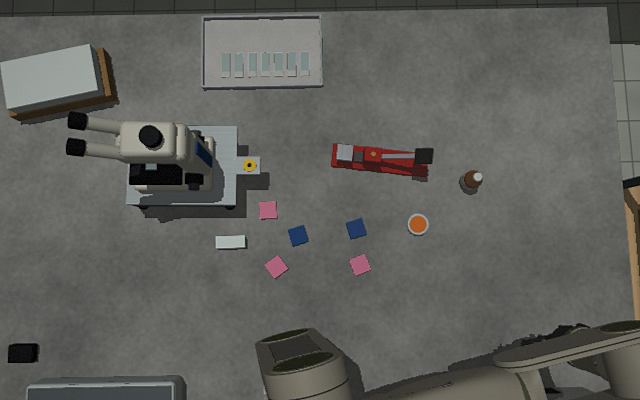

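View pics/side0.png

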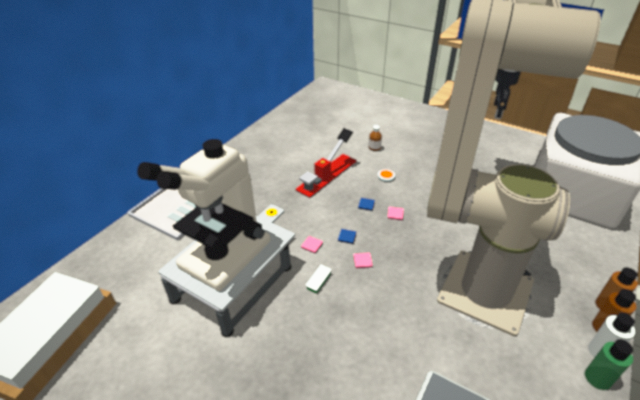

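The top view shows blue plates at (298,235) and (356,228). The pink look-alikes are at (268,210), (276,267) and (360,265), and only the two blue ones fit the description. The jack is at (333–432, 143–180) with its saddle to the left, the lift mark at (249,165), the dish at (418,224), the bottle at (472,180) and the slide box at (230,242). I'll measure these and confirm in a crop.

```bash
cat > h.py <<'E'
import numpy as np,cv2
from bench import bot,eyes
def snap(n,save=None):
    s=eyes.snapshot(n); s={k:np.array(v) for k,v in s.items()}
    if save: cv2.imwrite(f"pics/{save}.png",s["image"][:,:,::-1])
    return s
def cast(s,uv,z):
    uv=np.atleast_2d(np.array(uv,float)); R,t=s["R"],s["t"]
    d=np.c_[uv,np.ones(len(uv))]@np.linalg.inv(s["intrinsics"]).T@R   # R^T d
    c=-R.T@t
    return c+d*((z-c[2])/d[:,2])[:,None]
def proj(s,X):
    p=s["intrinsics"]@(s["R"]@np.array(X)+s["t"]); return p[:2]/p[2]
def hsv(s): return cv2.cvtColor(s["image"],cv2.COLOR_RGB2HSV)
def blobs(m,amin=30):
    cs,_=cv2.findContours(m.astype(np.uint8),cv2.RETR_EXTERNAL,cv2.CHAIN_APPROX_NONE)
    return [c for c in cs if cv2.contourArea(c)>amin]
def mask(s,lo,hi): return cv2.inRange(hsv(s),np.array(lo),np.array(hi))
def cen(c): m=cv2.moments(c); return np.array([m['m10']/m['m00'],m['m01']/m['m00']])
def rect(s,c,z):
    w=cast(s,c[:,0,:],z)[:,:2]; r=cv2.minAreaRect((w*1000).astype(np.float32)); return np.round(r[0],1),np.round(r[1],1),round(r[2],1)
E
python3 - <<'E'
from h import *
t=dict(np.load("top0.npz")); d=dict(np.load("side0.npz"))
for n,s in (("top",t),("side",d)):
  for nm,lo,hi,z in (("blue",(105,100,40),(125,255,255),.012),("yellow",(22,150,120),(32,255,255),.120),("orange",(8,200,150),(16,255,255),.015)):
    for c in blobs(mask(s,lo,hi),20):
        u=cen(c)
        if nm=="blue" and cv2.contourArea(c)>2000: continue
        print(n,nm,u.round(1),cv2.contourArea(c),cast(s,u,z)[0].round(4),rect(s,c,z))
  m=mask(s,(0,150,60),(6,255,255))|mask(s,(174,150,60),(180,255,255))
  for c in blobs(m,60): print(n,"red",cen(c).round(1),cv2.contourArea(c),rect(s,c,.012))
im=t["image"][130:280,210:490,::-1]; cv2.imwrite("pics/crop1.png",cv2.resize(im,None,fx=2.85,fy=2.85,interpolation=cv2.INTER_CUBIC))
E
```

```text
top blue [297.7 235.2] 258.5 [0.435  0.0172 0.012 ] (array([435. ,  17.1]), array([50.3, 48.4]), 16.4)
top blue [355.7 228.2] 254.5 [ 0.4524 -0.1521  0.012 ] (array([ 452.5, -151.7]), array([49.5, 49. ]), 16.8)
top yellow [248.9 164.6] 104.5 [0.6254 0.1451 0.12  ] (array([625.8, 145. ]), array([33. , 30.6]), 89.0)
top orange [417.5 224. ] 167.0 [ 0.4612 -0.3322  0.015 ] (array([ 461.2, -332.1]), array([43.8, 40.8]), 89.0)
top red [393.3 170.5] 100.5 (array([ 620.4, -274.4]), array([93.2, 15.7]), 80.7)
top red [382.5 156. ] 488.5 (array([ 664.4, -239.7]), array([182.7,  47.1]), 81.7)
top red [334.2 156.6] 75.5 (array([665.5, -94.4]), array([73.1, 33. ]), 16.0)
side blue [346.8 235.8] 150.5 [0.435  0.0197 0.012 ] (array([435.1,  19.4]), array([47.2, 51.1]), 16.3)
side blue [366.1 203.6] 117.5 [ 0.4527 -0.1497  0.012 ] (array([ 453.1, -150.2]), array([47.1, 52.5]), 17.0)
side blue [572.7   6. ] 26.5 [ 0.1514 -2.9049  0.012 ] (array([  127.4, -2912.5]), array([196.2,  57.8]), 9.8)
side blue [463.5  14.8] 127.0 [ 0.7753 -2.2786  0.012 ] (array([  771.2, -2241.6]), array([ 48.3, 808.9]), 13.0)
side yellow [271.3 211.9] 44.5 [0.6275 0.1432 0.12  ] (array([627.8, 144.1]), array([30.1, 26.5]), 31.0)
side orange [615.9 279.1] 21.0 [-0.3124 -0.2221  0.015 ] (array([-314.2, -223.2]), array([18.1, 48.1]), 22.3)
side red [327.4 172.1] 741.5 (array([ 676.1, -227. ]), array([283. , 113.4]), 82.4)
```

View pics/crop1.png

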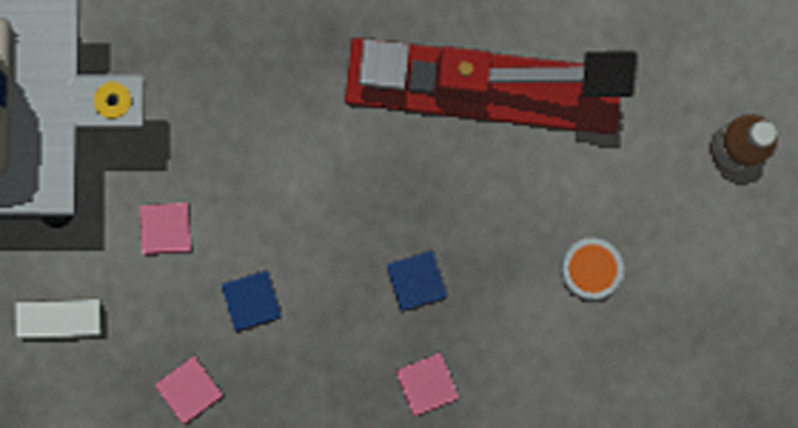

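The crop confirms two blue plates and three pink ones. In the crop the saddle is the grey square at (384,63), the black pad is at (610,73) and the lug is at (77–143, 75–127). Next I'll measure the jack and stand axes.

```bash
python3 - <<'E'
from h import *
t=dict(np.load("top0.npz"))
g=hsv(t)
# saddle: bright, low sat near (345,152)
m=((g[...,1]<60)&(g[...,2]>135)).astype(np.uint8)
roi=np.zeros_like(m); roi[138:168,330:356]=1
for c in blobs(m*roi,30): print("saddle",cen(c),cast(t,cen(c),.06)[0].round(4),rect(t,c,.06))
m=(g[...,2]<50).astype(np.uint8); roi[:]=0; roi[140:168,412:438]=1
for c in blobs(m*roi,30): print("pad",cen(c),cast(t,cen(c),.128)[0].round(4),rect(t,c,.128))
# whole jack red incl shadow
m=((g[...,1]>120)&((g[...,0]<8)|(g[...,0]>172))&(g[...,2]>35)).astype(np.uint8); roi[:]=0; roi[135:190,325:440]=1
m=cv2.morphologyEx(m*roi,cv2.MORPH_CLOSE,np.ones((9,9)))
for c in blobs(m,100): print("base",rect(t,c,.012))
# base side edges: lower red edge per column
cols=np.arange(338,424); lo=[np.max(np.where(m[:,k])[0])+.5 for k in cols]
w=cast(t,np.c_[cols,lo],.006); p=np.polyfit(w[:,1],w[:,0],1); r=w[:,0]-np.polyval(p,w[:,1]); k=abs(r)<.004; p=np.polyfit(w[k,1],w[k,0],1); print("edge dx/dy",p,np.degrees(np.arctan(p[0])),k.sum())
# lug/deck
s=((g[...,2]>110)&(g[...,1]<60)).astype(np.uint8); s|=mask(t,(22,150,120),(32,255,255))//255
print("deck row profile col 250:",g[150:182,256,2].tolist()); print("row165:",g[165,228:270,2].tolist())
# deck front edge: last bright col per row
e=[];
for v in list(range(130,152))+list(range(178,203)):
    row=g[v,200:256,2].astype(int); d=np.diff(row); e.append((200+np.argmin(d)+1,v))
w=cast(t,e,.12); 
p=np.polyfit(w[:,0],w[:,1],1); k=abs(w[:,1]-np.polyval(p,w[:,0]))<.006; p=np.polyfit(w[k,0],w[k,1],1); print("deck front y(x)",p,k.sum(),"y at .625",np.polyval(p,.625))
E
```

```text
saddle [344.26646091 152.38580247] [ 0.6676 -0.1212  0.06  ] (array([ 670.1, -120.5]), array([40.2, 43.7]), 88.5)
pad [423.42461964 155.63001383] [ 0.6404 -0.3327  0.128 ] (array([ 640.8, -331.5]), array([50.2, 41.7]), 89.0)
base (array([ 654.5, -227.9]), array([283.1,  71.8]), 82.4)
edge dx/dy [0.13363856 0.64985069] 7.611825555095573 86
deck row profile col 250: [93, 90, 89, 93, 95, 100, 127, 150, 151, 151, 152, 158, 161, 165, 113, 100, 93, 150, 158, 155, 154, 155, 154, 158, 76, 42, 50, 56, 50, 50, 53, 54]
row165: [151, 152, 150, 152, 151, 150, 153, 152, 148, 149, 147, 148, 148, 152, 149, 176, 180, 183, 167, 87, 30, 31, 32, 114, 188, 182, 184, 162, 100, 159, 153, 138, 85, 103, 102, 104, 106, 105, 103, 105, 105, 105]
deck front y(x) [-0.01933309  0.1913034 ] 47 y at .625 0.17922021694110848
```

```bash
cat >> h.py <<'E'
from scipy.spatial.transform import Rotation as Ro
def delta(p,yawdeg):
    "tool-frame shift/turn to reach TCP p, pointing down, jaw axis at world yaw (mod 180 free)"
    o=bot.observe(); R=np.array(o["eef_rot"]); a=np.radians(yawdeg)
    T=np.array([[np.cos(a),np.sin(a),0],[np.sin(a),-np.cos(a),0],[0,0,-1]])
    print("lin",(R.T@(np.array(p)-o["tool_pos"])).round(4),"ang",Ro.from_matrix(R.T@T).as_rotvec().round(4),"t",round(o["t"],2))
E
python3 -c "
from h import *
delta((.4527,-.151,.06),-73.3)"
```

```text
lin [-0.322  -0.3884  0.1709] ang [-0.0001  0.0017  0.0064] t 0.1
```

```bash
python3 -m creep '{"linear":[[-0.030,-0.036,0],[-0.060,-0.072,0.010],[-0.090,-0.108,0.020],[-0.120,-0.144,0.030],[-0.150,-0.180,0.040],[-0.180,-0.216,0.050],[-0.210,-0.252,0.060],[-0.240,-0.288,0.070],[-0.270,-0.324,0.080],[-0.300,-0.360,0.100],[-0.322,-0.388,0.130],[-0.322,-0.388,0.130]],"angular":[[0,0,0],[0,0,0],[0,0,0],[0,0,0],[0,0,0],[0,0,0],[0,0,0],[0,0,0],[0,0,0],[0,0.002,0.006],[0,0.002,0.006],[0,0.002,0.006]]}' 0.8; python3 - <<'E'
from h import *
s=snap("side","side1"); t=snap("top")
for n,q in (("side",s),("top",t)):
    for c in blobs(mask(q,(105,100,40),(125,255,255)),20):
        if cen(c)[1]>100 and cv2.contourArea(c)<2000: print(n,cen(c).round(1),cv2.contourArea(c),rect(q,c,.012))
delta((.4527,-.151,-.003),-73.3)
E
```

```text
t: 1.3
tool_pos: [0.4512, -0.1469, 0.0967]
eef_rot: [[0.292, -0.956, -0.005], [-0.956, -0.292, 0.002], [-0.004, 0.005, -1.0]]
wrist_force: [-0.7, 0.9, -0.7]
opening: 0.802
side [346.8 235.8] 149.5 (array([435.2,  19.5]), array([47.1, 51.4]), 16.3)
side [366.1 203.6] 117.5 (array([ 453.1, -150.2]), array([47.1, 52.5]), 17.0)
top [297.7 235.2] 259.5 (array([435. ,  17.1]), array([50.2, 48.7]), 16.0)
lin [ 0.0004 -0.0011  0.1031] ang [ 0.0024 -0.0004  0.0028] t 1.4
```

```bash
python3 -m creep '{"linear":[[0,-0.001,0.03],[0,-0.001,0.06],[0,-0.001,0.08],[0,-0.001,0.09],[0,-0.001,0.096],[0,-0.001,0.101],[0,-0.001,0.101]],"angular":[[0,0,0],[0,0,0],[0,0,0],[0,0,0],[0,0,0],[0,0,0],[0,0,0]]}' 0.8; python3 -m creep '{"linear":[[0,0,0],[0,0,0],[0,0,0],[0,0,0],[0,0,0]],"angular":[[0,0,0],[0,0,0],[0,0,0],[0,0,0],[0,0,0]]}' 0.3 30
```

```text
t: 2.1
tool_pos: [0.4539, -0.1523, 0.0008]
eef_rot: [[0.287, -0.958, 0.001], [-0.958, -0.287, -0.002], [0.003, -0.001, -1.0]]
wrist_force: [-0.3, 0.7, 0.1]
opening: 0.799
t: 2.6
tool_pos: [0.4544, -0.1522, 0.0015]
eef_rot: [[0.288, -0.958, 0.002], [-0.958, -0.288, -0.003], [0.003, -0.001, -1.0]]
wrist_force: [-1.7, 1.0, 5.6]
opening: 0.575
```

```bash
python3 -c "
from h import *
delta((.668,-.121,.10),-7.6)"
```

```text
lin [ 0.0319 -0.2137 -0.0982] ang [ 8.0000e-04 -3.7000e-03 -1.1462e+00] t 2.6
```

```bash
python3 -m creep '{"linear":[[0,0,-0.03],[0,0,-0.07],[0.004,-0.02,-0.10],[0.008,-0.05,-0.12],[0.012,-0.08,-0.12],[0.016,-0.11,-0.12],[0.020,-0.14,-0.12],[0.024,-0.17,-0.12],[0.028,-0.195,-0.12],[0.032,-0.214,-0.12],[0.032,-0.214,-0.11],[0.032,-0.214,-0.11]],"angular":[[0,0,0],[0,0,0],[0,0,-0.14],[0,0,-0.28],[0,0,-0.42],[0,0,-0.56],[0,0,-0.70],[0,0,-0.84],[0,0,-0.98],[0,0,-1.10],[0,-0.003,-1.146],[0,-0.003,-1.146]]}'; python3 -m creep '{"linear":[[0,0,0],[0,0,0]],"angular":[[0,0,0],[0,0,0]]}'; python3 - <<'E'
from h import *
s=snap("side"); t=snap("top")
cv2.imwrite("pics/c2.png",np.hstack([cv2.resize(q["image"][y:y+110,x:x+110,::-1],(400,400),interpolation=2) for q,x,y in ((s,260,110),(t,290,100))]))
delta((.668,-.1203,.064),-7.6)
E
```

```text
t: 3.8
tool_pos: [0.667, -0.1202, 0.1085]
eef_rot: [[0.991, -0.131, -0.004], [-0.131, -0.991, 0.001], [-0.004, -0.0, -1.0]]
wrist_force: [-0.7, -0.1, -1.5]
opening: 0.575
t: 4.0
tool_pos: [0.6674, -0.1208, 0.1107]
eef_rot: [[0.991, -0.134, -0.001], [-0.134, -0.991, -0.0], [-0.001, 0.0, -1.0]]
wrist_force: [-0.1, -1.2, -0.3]
opening: 0.577
lin [ 0.0003 -0.0006  0.0471] ang [ 0.0004  0.0008 -0.0013] t 4.1
```

View pics/c2.png

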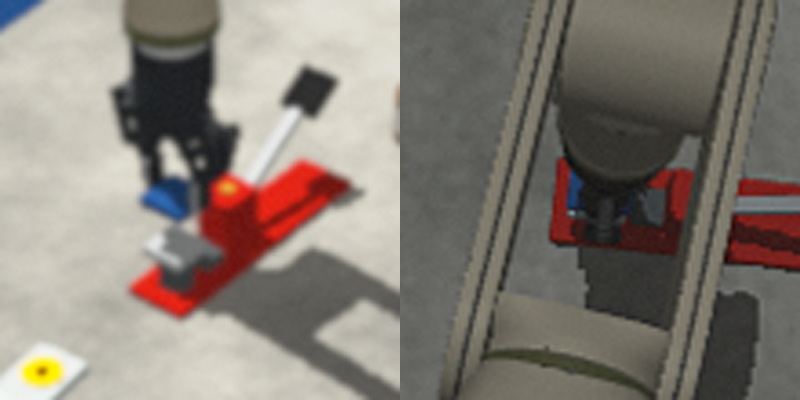

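The crop shows the blue plate held level above the grey saddle, with the yaw aligned. Lowering it now.

```bash
python3 -m creep '{"linear":[[0,-0.0005,0.015],[0,-0.0005,0.030],[0,-0.0005,0.040],[0,-0.0005,0.045],[0,-0.0005,0.048],[0,-0.0005,0.049],[0,-0.0005,0.050],[0,-0.0005,0.050]],"angular":[[0,0,0],[0,0,0],[0,0,0],[0,0,0],[0,0,0],[0,0,0],[0,0,0],[0,0,0]]}'
```

```text
t: 4.9
tool_pos: [0.6679, -0.1203, 0.0615]
eef_rot: [[0.991, -0.133, -0.001], [-0.133, -0.991, -0.0], [-0.001, 0.0, -1.0]]
wrist_force: [-3.3, 0.9, 5.5]
opening: 0.573
```

```bash
python3 -m creep '{"linear":[[0,0,0],[0,0,0],[0,0,0],[0,0,-0.03],[0,0,-0.07],[0,0,-0.10],[0,0,-0.10]],"angular":[[0,0,0],[0,0,0],[0,0,0],[0,0,0],[0,0,0],[0,0,0],[0,0,0]]}' 0.8; python3 -c "
from h import *
delta((.435,.018,.06),-73.3)"
```

```text
t: 5.6
tool_pos: [0.6712, -0.1211, 0.1673]
eef_rot: [[0.991, -0.133, 0.008], [-0.133, -0.991, -0.003], [0.009, 0.002, -1.0]]
wrist_force: [1.4, -0.6, 0.9]
opening: 0.798
lin [-0.2535 -0.1067  0.105 ] ang [-0.0036 -0.0085  1.1464] t 5.6
```

```bash
python3 -m creep '{"linear":[[-0.028,-0.012,0],[-0.056,-0.024,0],[-0.084,-0.036,0],[-0.112,-0.048,0],[-0.140,-0.060,0],[-0.168,-0.072,0.01],[-0.196,-0.084,0.02],[-0.224,-0.096,0.03],[-0.242,-0.104,0.04],[-0.251,-0.107,0.05],[-0.251,-0.107,0.06],[-0.251,-0.107,0.06]],"angular":[[0,0,0.14],[0,0,0.28],[0,0,0.42],[0,0,0.56],[0,0,0.70],[0,0,0.84],[0,0,0.98],[0,0,1.10],[0,0,1.146],[0,0,1.146],[0,0,1.146],[0,0,1.146]]}'; python3 - <<'E'
from h import *
t=snap("top"); s=snap("side")
for n,q in (("top",t),("side",s)):
    for c in blobs(mask(q,(105,100,40),(125,255,255)),20):
        if cen(c)[1]>100 and cv2.contourArea(c)<2000: print(n,cen(c).round(1),cv2.contourArea(c),rect(q,c,.072))
delta((.435,.018,.002),-73.3)
E
```

```text
t: 6.8
tool_pos: [0.4322, 0.0191, 0.0991]
eef_rot: [[0.288, -0.958, -0.004], [-0.958, -0.288, -0.0], [-0.001, 0.004, -1.0]]
wrist_force: [-0.3, -0.9, -0.6]
opening: 0.799
top [343.9 152.5] 260.0 (array([ 664.8, -119.6]), array([48.6, 50.3]), 82.5)
side [346.8 235.9] 149.0 (array([408.1,  72.8]), array([44.7, 48.2]), 17.5)
side [308.3 175.6] 119.5 (array([ 664.4, -115.4]), array([54.3, 51.4]), 86.0)
lin [ 0.0013 -0.0014  0.0987] ang [0.0017 0.0003 0.0002] t 6.9
```

```bash
python3 -m creep '{"linear":[[0.001,-0.001,0.03],[0.001,-0.001,0.06],[0.001,-0.001,0.08],[0.001,-0.001,0.09],[0.001,-0.001,0.094],[0.001,-0.001,0.096],[0.001,-0.001,0.096]],"angular":[[0,0,0],[0,0,0],[0,0,0],[0,0,0],[0,0,0],[0,0,0],[0,0,0]]}' 0.8; python3 -m creep '{"linear":[[0,0,0],[0,0,0],[0,0,0],[0,0,0],[0,0,0]],"angular":[[0,0,0],[0,0,0],[0,0,0],[0,0,0],[0,0,0]]}' 0.3 30;  python3 -c "
from h import *
delta((.6678,-.1204,.11),-7.6)"
```

```text
t: 7.6
tool_pos: [0.4351, 0.0183, 0.0056]
eef_rot: [[0.288, -0.958, -0.0], [-0.958, -0.288, -0.0], [0.0, 0.0, -1.0]]
wrist_force: [-0.7, 0.6, 0.3]
opening: 0.8
t: 8.1
tool_pos: [0.4352, 0.0184, 0.006]
eef_rot: [[0.288, -0.958, 0.0], [-0.958, -0.288, -0.0], [0.0, -0.0, -1.0]]
wrist_force: [-1.9, -0.7, 5.8]
opening: 0.572
lin [ 0.1999 -0.1829 -0.1038] ang [ 0.0000e+00 -5.0000e-04 -1.1463e+00] t 8.1
```

```bash
python3 -m creep '{"linear":[[0,0,-0.03],[0,0,-0.07],[0.02,-0.018,-0.11],[0.045,-0.041,-0.125],[0.07,-0.064,-0.125],[0.095,-0.087,-0.125],[0.12,-0.110,-0.125],[0.145,-0.133,-0.125],[0.17,-0.156,-0.125],[0.188,-0.172,-0.125],[0.2,-0.183,-0.115],[0.2,-0.183,-0.115]],"angular":[[0,0,0],[0,0,0],[0,0,-0.14],[0,0,-0.28],[0,0,-0.42],[0,0,-0.56],[0,0,-0.70],[0,0,-0.84],[0,0,-0.98],[0,0,-1.10],[0,0,-1.146],[0,0,-1.146]]}'; python3 -m creep '{"linear":[[0,0,0],[0,0,0],[0,0,0]],"angular":[[0,0,0],[0,0,0],[0,0,0]]}'; python3 - <<'E'
from h import *
s=snap("side"); 
cv2.imwrite("pics/c3.png",cv2.resize(s["image"][110:220,260:370,::-1],(500,500),interpolation=2))
delta((.6678,-.1204,.080),-7.6)
E
```

```text
t: 9.3
tool_pos: [0.6676, -0.1215, 0.118]
eef_rot: [[0.991, -0.133, -0.003], [-0.133, -0.991, 0.0], [-0.003, 0.0, -1.0]]
wrist_force: [-0.7, 0.3, -2.1]
opening: 0.563
t: 9.6
tool_pos: [0.6669, -0.1199, 0.1201]
eef_rot: [[0.991, -0.133, -0.001], [-0.133, -0.991, -0.0], [-0.001, 0.0, -1.0]]
wrist_force: [-0.2, -0.0, -1.3]
opening: 0.57
lin [0.0009 0.0003 0.0402] ang [ 0.0003  0.0008 -0.0004] t 9.65
```

View pics/c3.png

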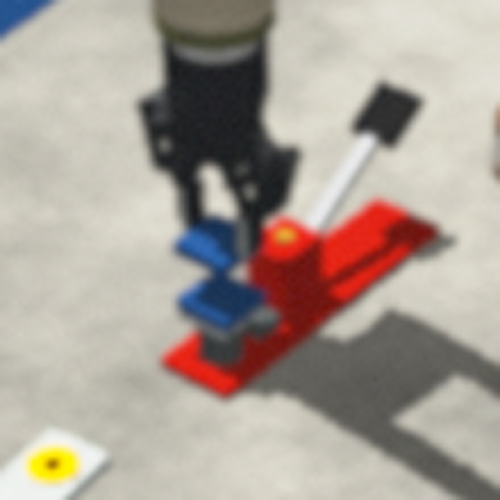

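The crop shows the first plate square on the saddle and the second held about 35 mm above it.

```bash
python3 -m creep '{"linear":[[0.001,0,0.015],[0.001,0,0.028],[0.001,0,0.036],[0.001,0,0.039],[0.001,0,0.041],[0.001,0,0.042],[0.001,0,0.0425],[0.001,0,0.0425]],"angular":[[0,0,0],[0,0,0],[0,0,0],[0,0,0],[0,0,0],[0,0,0],[0,0,0],[0,0,0]]}'; python3 -m creep '{"linear":[[0,0,0],[0,0,0],[0,0,0],[0,0,-0.03],[0,0,-0.06],[0,0,-0.10],[0,0,-0.10]],"angular":[[0,0,0],[0,0,0],[0,0,0],[0,0,0],[0,0,0],[0,0,0],[0,0,0]]}' 0.8;  python3 - <<'E'
from h import *
s=snap("side")
cv2.imwrite("pics/c4.png",cv2.resize(s["image"][130:220,260:370,::-1],(550,450),interpolation=2))
for c in blobs(mask(s,(105,100,40),(125,255,255)),20):
    if cen(c)[1]>100 and cv2.contourArea(c)<2000: print(cen(c).round(1),cv2.contourArea(c),rect(s,c,.084))
E
```

```text
t: 10.45
tool_pos: [0.6681, -0.1205, 0.0781]
eef_rot: [[0.991, -0.133, -0.002], [-0.133, -0.991, -0.0], [-0.002, 0.0, -1.0]]
wrist_force: [-5.5, 1.2, 7.4]
opening: 0.562
t: 11.15
tool_pos: [0.6719, -0.1215, 0.1848]
eef_rot: [[0.991, -0.133, 0.009], [-0.133, -0.991, -0.003], [0.01, 0.002, -1.0]]
wrist_force: [0.6, -0.6, 1.5]
opening: 0.799
[308.  174.4] 148.5 (array([ 660.3, -107.7]), array([59.6, 61.6]), 80.4)
```

View pics/c4.png

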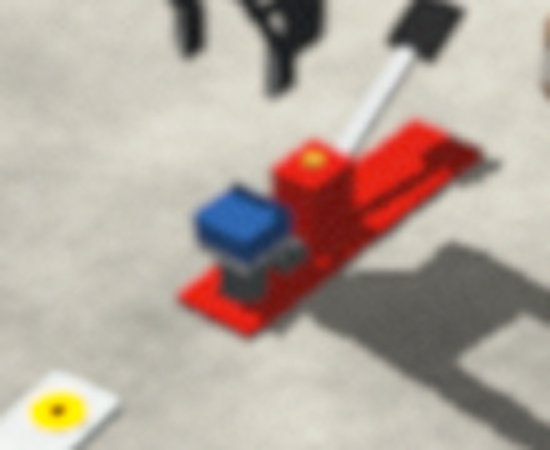

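The crop shows a flush two-plate pile on the saddle with the handle up. Now the pump block.

```bash
python3 -m creep '{"linear":[[0,0.03,0],[0,0.06,0],[0,0.085,0],[0,0.085,0],[0,0.085,0]],"angular":[[0,0,0],[0,0,0],[0,0,0],[0,0,0],[0,0,0]]}' 1; python3 - <<'E'
from h import *
s=snap("top"); g=hsv(s)
for c in blobs(mask(s,(105,100,40),(125,255,255)),20):
    if cv2.contourArea(c)<2000: print(cen(c).round(1),cv2.contourArea(c),rect(s,c,.084))
delta((.6572,-.2065,.042),-7.6)
E
```

```text
t: 11.7
tool_pos: [0.6563, -0.205, 0.1753]
eef_rot: [[0.991, -0.134, -0.003], [-0.134, -0.991, 0.001], [-0.004, -0.001, -1.0]]
wrist_force: [-0.2, -0.3, 0.2]
opening: 0.997
[343.  151.2] 242.5 (array([ 664.5, -117.6]), array([47.6, 51.6]), 80.7)
lin [0.0014 0.0023 0.1336] ang [-0.0006  0.0032 -0.0006] t 11.75
```

```bash
python3 -m creep '{"linear":[[0.001,0.002,0.04],[0.001,0.002,0.08],[0.001,0.002,0.105],[0.001,0.002,0.12],[0.001,0.002,0.128],[0.001,0.002,0.1325],[0.001,0.002,0.1325]],"angular":[[0,0,0],[0,0,0],[0,0,0],[0,0,0],[0,0,0],[0,0,0],[0,0,0]]}'; python3 -m creep '{"linear":[[0,0,0],[0,0,0],[0,0,0],[0,0,0],[0,0,0],[0,0,0]],"angular":[[0,0,0],[0,0,0],[0,0,0],[0,0,0],[0,0,0],[0,0,0]]}' 0.3 40
```

```text
t: 12.45
tool_pos: [0.6582, -0.2069, 0.0452]
eef_rot: [[0.991, -0.132, -0.0], [-0.132, -0.991, -0.0], [-0.0, 0.001, -1.0]]
wrist_force: [0.3, -1.3, 0.3]
opening: 1.005
t: 13.05
tool_pos: [0.6591, -0.2074, 0.0461]
eef_rot: [[0.991, -0.133, 0.002], [-0.133, -0.991, -0.001], [0.002, 0.001, -1.0]]
wrist_force: [6.3, -0.6, 6.1]
opening: 0.49
```

```bash
python3 -c "
from h import *
delta((.6247,-.05,.046),-1.1)"
```

```text
lin [-0.0549 -0.1515 -0.0002] ang [ 0.0011 -0.002  -0.1138] t 13.05
```

```bash
python3 -m creep '{"linear":[[-0.001,-0.004,0],[-0.004,-0.013,0],[-0.009,-0.027,0],[-0.015,-0.043,0],[-0.021,-0.060,0],[-0.027,-0.077,0],[-0.034,-0.095,0],[-0.041,-0.113,0],[-0.047,-0.130,0],[-0.052,-0.143,0],[-0.055,-0.150,0],[-0.055,-0.1515,0]],"angular":[[0,0,0],[0,0,-0.01],[0,0,-0.02],[0,0,-0.03],[0,0,-0.045],[0,0,-0.06],[0,0,-0.075],[0,0,-0.09],[0,0,-0.10],[0,0,-0.11],[0,0,-0.114],[0,0,-0.114]]}'; python3 -m creep '{"linear":[[0,0,0],[0,0,0]],"angular":[[0,0,0],[0,0,0]]}'; python3 - <<'E'
from h import *
s=snap("side"); t=snap("top","top5")
cv2.imwrite("pics/c5.png",np.hstack([cv2.resize(q["image"][y:y+120,x:x+120,::-1],(400,400),interpolation=2) for q,x,y in ((s,220,130),(t,230,110))]))
for c in blobs(mask(t,(105,100,40),(125,255,255)),20):
    if cv2.contourArea(c)<2000: print(cen(c).round(1),cv2.contourArea(c),rect(t,c,.084))
delta((.6247,.0577,.046),-1.1)
E
```

```text
t: 14.25
tool_pos: [0.6237, -0.051, 0.046]
eef_rot: [[1.0, -0.018, 0.0], [-0.018, -1.0, -0.004], [0.0, 0.004, -1.0]]
wrist_force: [-0.2, -11.5, 8.4]
opening: 0.488
t: 14.45
tool_pos: [0.6237, -0.0511, 0.0459]
eef_rot: [[1.0, -0.019, -0.0], [-0.019, -1.0, -0.002], [-0.0, 0.002, -1.0]]
wrist_force: [0.6, -5.9, 9.1]
opening: 0.484
[282.8 167.8] 60.0 (array([619.4,  53.7]), array([14.6, 48.7]), 85.6)
lin [-0.0011 -0.1088 -0.0003] ang [0.0024 0.0002 0.0003] t 14.55
```

View pics/c5.png

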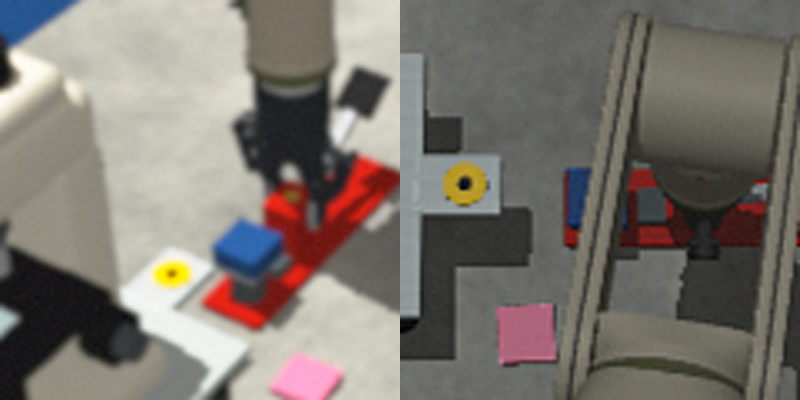

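The crop shows the pile intact, about 30 mm short of the lug and laterally in line with the yellow mark. I'll slide in along the stand's x.

```bash
python3 -m creep '{"linear":[[0,-0.004,0],[0,-0.012,0],[0,-0.024,0],[0,-0.037,0],[0,-0.050,0],[0,-0.063,0],[0,-0.076,0],[0,-0.088,0],[0,-0.098,0],[0,-0.105,0],[0,-0.109,0],[0,-0.110,0]],"angular":[[0,0,0],[0,0,0],[0,0,0],[0,0,0],[0,0,0],[0,0,0],[0,0,0],[0,0,0],[0,0,0],[0,0,0],[0,0,0],[0,0,0]]}'; python3 -m creep '{"linear":[[0,0,0],[0,0,0],[0,0,0]],"angular":[[0,0,0],[0,0,0],[0,0,0]]}'; python3 - <<'E'
from h import *
s=snap("side"); t=snap("top","top6")
cv2.imwrite("pics/c6.png",np.hstack([cv2.resize(q["image"][y:y+90,x:x+90,::-1],(400,400),interpolation=2) for q,x,y in ((s,230,160),(t,230,120))]))
E
```

```text
t: 15.75
tool_pos: [0.626, 0.058, 0.0459]
eef_rot: [[1.0, -0.019, -0.0], [-0.019, -1.0, -0.004], [-0.0, 0.004, -1.0]]
wrist_force: [0.8, -13.6, 9.9]
opening: 0.484
t: 16.05
tool_pos: [0.626, 0.058, 0.0459]
eef_rot: [[1.0, -0.019, -0.0], [-0.019, -1.0, -0.003], [-0.0, 0.003, -1.0]]
wrist_force: [0.6, -10.7, 9.3]
opening: 0.483
```

View pics/c6.png

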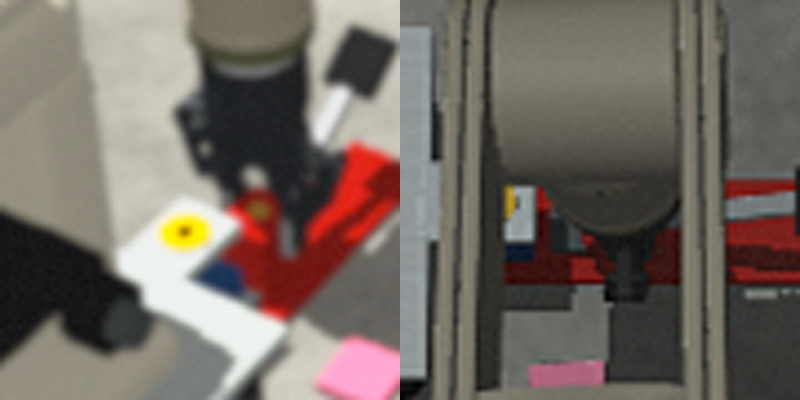

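The crop shows the blue pile under the lug with its edge just peeking out, and nothing touching. Releasing, rising and moving over the pad.

```bash
python3 -m creep '{"linear":[[0,0,0],[0,0,0],[0,0,0],[0,0,0],[0,0,-0.02],[0,0,-0.05],[0,0,-0.09],[0,0,-0.13],[0,0,-0.16],[0,0,-0.16]],"angular":[[0,0,0],[0,0,0],[0,0,0],[0,0,0],[0,0,0],[0,0,0],[0,0,0],[0,0,0],[0,0,0],[0,0,0]]}' 1; python3 -m creep '{"linear":[[0,0.03,0],[0,0.065,0],[0,0.10,0],[0,0.123,0],[0,0.123,0],[0,0.123,0]],"angular":[[0,0,0],[0,0,0],[0,0,0],[0,0,0],[0,0,0],[0,0,0]]}' 0;python3 - <<'E'
from h import *
s=snap("side"); t=snap("top","top7")
cv2.imwrite("pics/c7.png",np.hstack([cv2.resize(q["image"][y:y+120,x:x+120,::-1],(400,400),interpolation=2) for q,x,y in ((s,230,120),(t,240,110))]))
g=hsv(t)
m=((g[...,1]>120)&((g[...,0]<8)|(g[...,0]>172))&(g[...,2]>30)).astype(np.uint8); m[:110]=0;m[200:]=0;m[:,:230]=0;m[:,440:]=0
ys,xs=np.where(m); print("red cols",xs.min(),xs.max())
for c in blobs(m,40): print(cen(c).round(1),cv2.contourArea(c),rect(t,c,.012))
delta((.6236,-.0654,.14),-1.1)
E
```

```text
t: 17.15
tool_pos: [0.6284, 0.0608, 0.211]
eef_rot: [[1.0, -0.019, 0.008], [-0.019, -1.0, 0.0], [0.008, -0.0, -1.0]]
wrist_force: [0.8, -0.6, -0.1]
opening: 0.997
t: 17.75
tool_pos: [0.6226, -0.0624, 0.2034]
eef_rot: [[1.0, -0.02, -0.003], [-0.02, -1.0, 0.001], [-0.003, -0.001, -1.0]]
wrist_force: [-0.2, 0.7, -0.7]
opening: 0.003
red cols 242 338
[316.2 176.7] 446.5 (array([620.1, -43.9]), array([120.7,  65.8]), 89.2)
[269.6 172.7] 586.5 (array([624.6, 113.7]), array([129.3,  68.8]), 89.0)
lin [0.001  0.004  0.0638] ang [-0.0005  0.0025  0.001 ] t 17.85
```

View pics/c7.png

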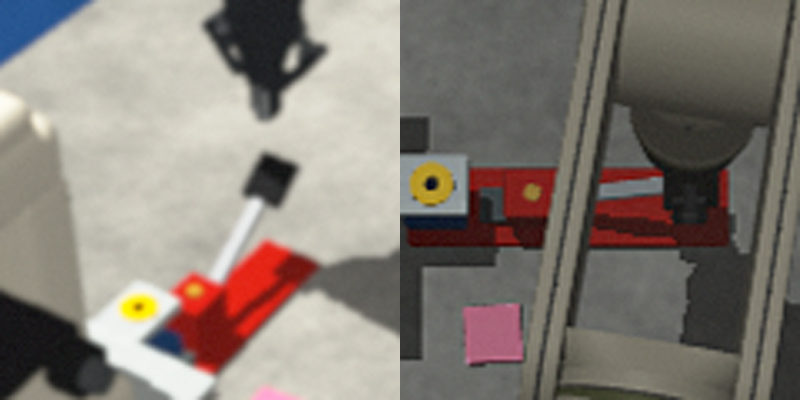

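The crop shows the jack straight under the lug and the gripper above the black pad. The red ends put the jack origin at y≈0.0645, so the saddle is at about 0.1445, which equals the lift point. Now pumping along the pad's arc.

```bash
python3 -m creep '{"linear":[[0.001,0.004,0.03],[0.001,0.004,0.055],[0.001,0.004,0.0635],[0.001,0.004,0.0635],[0.001,0.004,0.0635]],"angular":[[0,0,0],[0,0,0],[0,0,0],[0,0,0],[0,0,0]]}'; python3 -m creep '{"linear":[[0,0,0.008],[0,0.004,0.016],[0,0.008,0.023],[0,0.010,0.028],[0,0.013,0.034],[0,0.0155,0.041],[0,0.0173,0.047],[0,0.019,0.053],[0,0.0205,0.060],[0,0.0217,0.067],[0,0.0217,0.067]],"angular":[[0,0,0],[0,0,0],[0,0,0],[0,0,0],[0,0,0],[0,0,0],[0,0,0],[0,0,0],[0,0,0],[0,0,0],[0,0,0]]}'
```

```text
t: 18.35
tool_pos: [0.6245, -0.0659, 0.1421]
eef_rot: [[1.0, -0.018, -0.0], [-0.018, -1.0, -0.0], [-0.0, 0.0, -1.0]]
wrist_force: [-0.5, 0.9, 0.6]
opening: -0.003
t: 19.45
tool_pos: [0.6239, -0.088, 0.0745]
eef_rot: [[1.0, -0.019, -0.0], [-0.019, -1.0, 0.001], [-0.0, -0.001, -1.0]]
wrist_force: [-1.8, 4.7, 12.3]
opening: 0.0
```

```bash
python3 -m creep '{"linear":[[0,0.0006,0.005],[0,0.001,0.010],[0,0.0013,0.015],[0,0.0014,0.019],[0,0.0014,0.021],[0,0.0014,0.022],[0,0.0014,0.022],[0,0.0014,0.022],[0,0.0014,0.022]],"angular":[[0,0,0],[0,0,0],[0,0,0],[0,0,0],[0,0,0],[0,0,0],[0,0,0],[0,0,0],[0,0,0]]}';python3 - <<'E'
from h import *
s=snap("side"); t=snap("top","top8")
cv2.imwrite("pics/c8.png",np.hstack([cv2.resize(q["image"][y:y+120,x:x+120,::-1],(400,400),interpolation=2) for q,x,y in ((s,230,120),(t,240,110))]))
for n,q in(("s",s),("t",t)):
  for c in blobs(mask(q,(22,150,120),(32,255,255)),15): print(n,cen(c),cast(q,cen(c),.120)[0].round(4),cast(q,cen(c),.144)[0].round(4))
E
```

```text
t: 20.35
tool_pos: [0.624, -0.0894, 0.0541]
eef_rot: [[1.0, -0.019, -0.0], [-0.019, -1.0, 0.0], [-0.0, -0.0, -1.0]]
wrist_force: [-5.1, 3.9, 18.3]
opening: 0.002
s [270.03859649 206.01754386] [0.6464 0.124  0.12  ] [0.6285 0.145  0.144 ]
t [247.1627543  162.95461659] [0.6302 0.15   0.12  ] [0.6255 0.147  0.144 ]
```

View pics/c8.png

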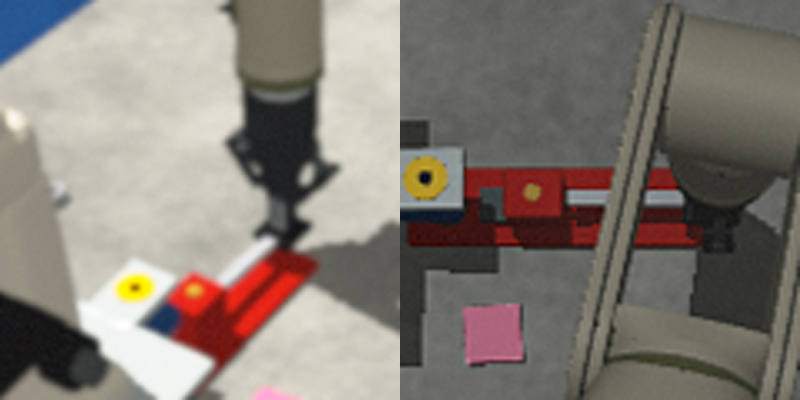

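The crop shows the handle fully down. The two views agree on the lift mark at z≈0.144, so the deck is up about 24 mm. Letting it up along the arc, clear of the pad.

```bash
python3 -m creep '{"linear":[[0,0,-0.006],[0,-0.0004,-0.014],[0,-0.0014,-0.022],[0,-0.003,-0.031],[0,-0.005,-0.039],[0,-0.007,-0.047],[0,-0.010,-0.056],[0,-0.013,-0.064],[0,-0.018,-0.073],[0,-0.023,-0.082],[0,-0.023,-0.091],[0,-0.023,-0.096]],"angular":[[0,0,0],[0,0,0],[0,0,0],[0,0,0],[0,0,0],[0,0,0],[0,0,0],[0,0,0],[0,0,0],[0,0,0],[0,0,0],[0,0,0]]}'; python3 -m creep '{"linear":[[0,0,0],[0,0,0],[0,0,0],[0,0,0]],"angular":[[0,0,0],[0,0,0],[0,0,0],[0,0,0]]}'
python3 - <<'E'
from h import *
s=snap("side"); t=snap("top","top9")
cv2.imwrite("pics/c9.png",np.hstack([cv2.resize(q["image"][y:y+120,x:x+120,::-1],(400,400),interpolation=2) for q,x,y in ((s,230,120),(t,240,110))]))
for n,q in(("s",s),("t",t)):
  for c in blobs(mask(q,(22,150,120),(32,255,255)),15): print(n,cen(c),cast(q,cen(c),.120)[0].round(4))
g=hsv(t)
m=((g[...,1]>120)&((g[...,0]<8)|(g[...,0]>172))&(g[...,2]>30)).astype(np.uint8); m[:110]=0;m[200:]=0;m[:,:230]=0;m[:,440:]=0
for c in blobs(m,40): print(cen(c).round(1),cv2.contourArea(c),rect(t,c,.012))
E
```

```text
t: 21.65
tool_pos: [0.6239, -0.0667, 0.1486]
eef_rot: [[1.0, -0.019, -0.002], [-0.019, -1.0, -0.0], [-0.002, 0.0, -1.0]]
wrist_force: [0.5, 0.2, -0.1]
opening: 0.002
t: 22.05
tool_pos: [0.6235, -0.0667, 0.1473]
eef_rot: [[1.0, -0.019, -0.003], [-0.019, -1.0, 0.0], [-0.003, -0.0, -1.0]]
wrist_force: [0.4, 0.4, 0.1]
opening: 0.001
s [271.41762452 211.8467433 ] [0.6273 0.143  0.12  ]
t [248.9194847  164.69887279] [0.6252 0.1452 0.12  ]
[316.1 176.9] 349.5 (array([614.2, -48.4]), array([112. ,  53.8]), 89.0)
[271.6 172.6] 669.5 (array([624.5, 107.7]), array([141.2,  68.8]), 89.0)
```

View pics/c9.png

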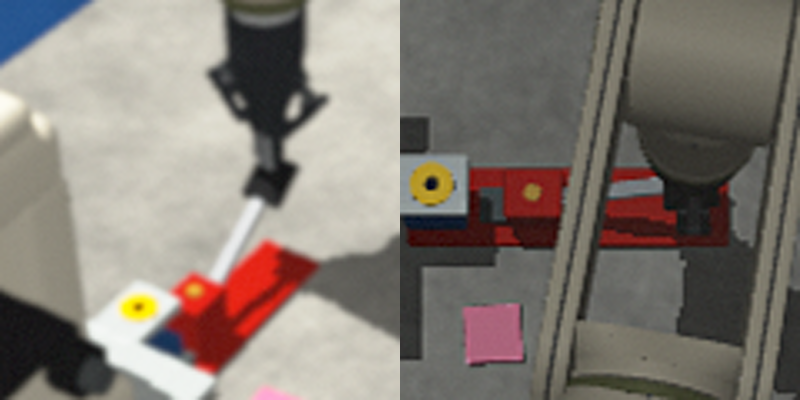

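The handle is up, the deck is at rest and the jack hasn't moved (front end at y=0.178). Final press.

```bash
python3 -m creep '{"linear":[[0,0,0.008],[0,0,0.015],[0,0.004,0.023],[0,0.008,0.030],[0,0.010,0.035],[0,0.013,0.041],[0,0.0155,0.048],[0,0.0173,0.054],[0,0.019,0.060],[0,0.0205,0.067],[0,0.0217,0.074],[0,0.0223,0.080]],"angular":[[0,0,0],[0,0,0],[0,0,0],[0,0,0],[0,0,0],[0,0,0],[0,0,0],[0,0,0],[0,0,0],[0,0,0],[0,0,0],[0,0,0]]}'; python3 -m creep '{"linear":[[0,0.0004,0.005],[0,0.0007,0.010],[0,0.0008,0.014],[0,0.0008,0.016],[0,0.0008,0.017],[0,0.0008,0.017],[0,0.0008,0.017],[0,0.0008,0.017],[0,0.0008,0.017],[0,0.0008,0.017]],"angular":[[0,0,0],[0,0,0],[0,0,0],[0,0,0],[0,0,0],[0,0,0],[0,0,0],[0,0,0],[0,0,0],[0,0,0]]}'
python3 - <<'E'
from h import *
s=snap("side"); t=snap("top","top10")
cv2.imwrite("pics/c10.png",np.hstack([cv2.resize(q["image"][y:y+120,x:x+120,::-1],(400,400),interpolation=2) for q,x,y in ((s,230,120),(t,240,110))]))
for n,q in(("s",s),("t",t)):
  for c in blobs(mask(q,(22,150,120),(32,255,255)),15): print(n,cen(c),cast(q,cen(c),.144)[0].round(4))
g=hsv(t)
m=((g[...,1]>120)&((g[...,0]<8)|(g[...,0]>172))&(g[...,2]>30)).astype(np.uint8); m[:110]=0;m[200:]=0;m[:,:230]=0;m[:,440:]=0
for c in blobs(m,40): print(cen(c).round(1),cv2.contourArea(c),rect(t,c,.012))
for c in blobs(mask(t,(8,200,150),(16,255,255)),30): print("orange",cen(c))
E
```

```text
t: 23.35
tool_pos: [0.6237, -0.0882, 0.069]
eef_rot: [[1.0, -0.019, -0.001], [-0.019, -1.0, 0.001], [-0.001, -0.001, -1.0]]
wrist_force: [-5.0, 6.4, 13.2]
opening: -0.002
t: 24.35
tool_pos: [0.6238, -0.0889, 0.0536]
eef_rot: [[1.0, -0.019, -0.001], [-0.019, -1.0, 0.001], [-0.001, -0.001, -1.0]]
wrist_force: [-9.9, 7.2, 22.5]
opening: 0.0
s [270. 206.] [0.6287 0.1449 0.144 ]
t [247.06880734 162.96788991] [0.6255 0.1473 0.144 ]
[319.4 178.6] 160.5 (array([603.7, -51.1]), array([58.9, 32.8]), 89.0)
[275.4 172.7] 938.0 (array([624.2,  88.6]), array([179.7,  68.8]), 89.0)
orange [417.51488095 224.01488095]
```

View pics/c10.png

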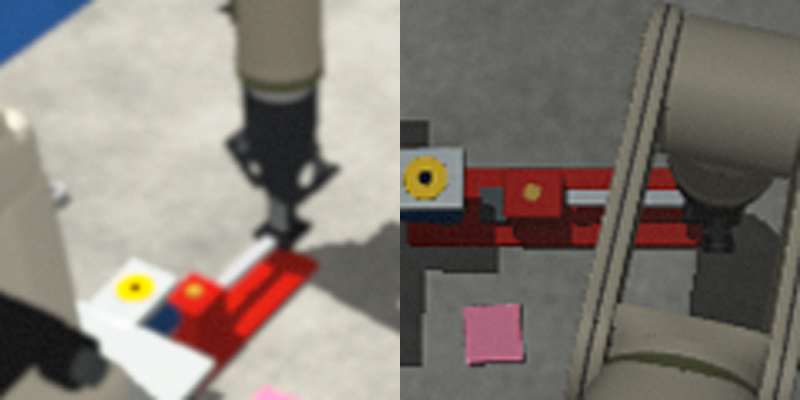

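The view matches the first full stroke: handle at its stop with 22 N on the pad, stand raised, jack front still at y=0.178, dish unmoved. Handing in.

```bash
python3 -c "
from bench import close_job; print(close_job())"
```

```text
the job is handed in; nothing more can be done
None
```

I stacked both blue spacers on the saddle, slid the jack by its pump block until the pile stood under the lift point, and pumped the handle down once and let it come fully up. I then pressed it down again and handed the job in while holding it, at about 24.4 s on the robot's clock; `close_job()` gives no verdict.

My last checks before handing in:
- **Handle:** the fingertips were at z 0.0536, which matches the fully-down pad height of 54 mm, with about 22 N upward on the wrist.
- **Stand:** the two views agree on the lift mark to about 4 mm at z 0.144. That is about 24 mm of lift, or roughly 0.07 rad of tilt.
- **Jack position:** its front end was at y ≈ 0.178 before and after pumping. That puts the saddle within about 3 mm of the lift point, by camera estimates good to a few millimetres.
- **Bystanders:** the dish had not moved. I did not measure the bottle or slide box again, but the arm never came near them at low height.
- **Pile:** it looked flush and square in the last clear view, before the slide. Afterwards it was only partly visible under the lug, so its centring there is inferred.

No check failed. The cameras disagreed by 2–4 mm on some points, within tolerance. The wrist also showed up to 12 N sideways during the last press, without any visible shift of the jack.

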